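# Unlock the medicine box and hold its spring latch drawn back

## Task

Take the medicine box's own key off its peg on the key stand (the one with the solid rectangular head and two stubby bits, not the longer ring-headed cupboard key), push it fully home into the slot of the lock on the box's lid, working it past the sticky pins, and turn it clockwise a quarter turn, up to its stop. The lock springs back when let go, so finish while still gripping the key and holding it turned, to keep the latch drawn back so that the lid can be lifted. Leave the cupboard key, the tumbler, the jar and the soap pump where they are.

Things in the scene. Friction and masses are not known exactly. Their poses are not given: they have to be found in the camera images.
- box_key: Box key, loose, 30 g, hangs bits-down on a peg. Origin: centre of its black head, 34 wide (y), 10 thick (x), 36 high (z -18..18), flat sides; square hole through it along x, 15 wide, z -1 to 14, its top edge rests on the peg. z runs up the key. Steel stem dia. 5, nose at z -64; collar dia. 14, underside z -36; a bit on each side, 16 wide in all (y), 4.4 thick (x), z -47 to -60, round below.
- key_collar (a point): Point on the key's axis at the underside of its collar, 36 mm below the centre of the head; axes as the key's. It lies on the lock's face when the key is fully home. The key is the same after a half turn about its z, so it fits the lock either way round.
- keyhole (a point): Centre of the key slot in the lock's top face, 106 mm above the worktop; axes as med_box. Slot along y, 17.6 long, 6 wide (x), 2 mm chamfer all round, straight down through an 8 mm fixed face plate, then the cylinder, 34 mm deep. The key turns only when its bits are below the face plate (collar within 3 mm of the face) and cannot be drawn out while turned.
- cylinder (a joint): Turn of the lock cylinder in rad: 0 at rest, positive clockwise from above, stop at 1.5. A spring turns it back (0.05 N m at 0, 0.125 at the stop). The key has about 0.12 rad of play in it, so it turns 1.6 rad itself to reach the stop. Two sticky pins 14 and 20 mm below the face, either side of the bits, may stick: 3 to 25 N straight down, much less if rocked a few degrees.
- med_box: Grey steel medicine box screwed to the worktop, 180 (x) by 240 mm (y), lid top 90 mm up. Origin: centre of its underside. On the lid a steel lock case 44 x 50 mm, 16 high, its slot 34 mm from the box's centre towards -x; before it (-x) a brass latch bolt in a keeper, which draws back 12 mm as the key turns; a bail handle, to 32 mm above the lid, 52 mm from the centre towards +x.
- key_stand: White stand, fixed. Origin: centre of its underside, base 90 x 170 mm; at 145 mm height a crossbar 150 long (y), 16 deep, 18 high, with two level pegs dia. 6 at y -55 and 55, pointing along -x from the bar's face (x -8) to a bead dia. 10 at x -50. Keys hang at about x -34, their y along the stand's. Lift a key 4.5 mm so that the bead clears the hole, and draw it off along -x by 30 mm or more.
- cupboard_key: The wrong key, to be left hanging: all steel, 102 mm long, round ring head 32 mm across, long 7 mm shank, one flat bit. Origin: centre of its ring. Which peg it hangs on changes.
- tumbler: White ceramic tumbler with a toothbrush in it, 72 mm diameter, 100 mm high (brush to 190 mm), beyond the box. Origin: centre of its underside.
- cotton_jar: Glass jar with steel cap, 72 mm diameter, 85 mm high, beyond the box and the stand. Origin: centre of its underside.
- soap_pump: Amber glass soap pump, 64 mm diameter, 150 mm high, to the left of the box. Origin: centre of its underside.
Not all that is in view belongs to the job. Leave any pink look-alike of the box_key alone.

How it is judged:
By the outcome, as a careful person would: the job done as asked, in the order asked, and still so for the second after the job is handed in, while the arm keeps its last pose, push and grip.
It also fails if it takes over 51 s, if anything falls off the work surface, if the arm or the gripper's body presses on something with over 40 N, if the wrist force passes 120 N, or if a joint passes its speed limit or range.

## Robot

A 6-joint arm with a two-finger parallel gripper is mounted at the origin on the work surface. World frame = base frame: x ahead of the robot, y to its left, z up, the work surface at z = 0. Lengths are in m, angles in rad, forces in N, time in s.
With the tool pointing down it reaches from about 0.3 to 0.75 m from the base axis. Payload 8.5 kg.
Tool frame: the origin (TCP) lies on the centre line of the jaws, within the pads' length; the fingertips stand 25 mm ahead of it and the grasp point (between the pads) lies 6 mm ahead of it; z points along the fingers, y is the line along which they close (so a half turn about z gives the same grasp; the last joint's range is limited). The gripper opens to 85 mm and grips with 20 to 120 N. Pads are 22 mm wide; open, the fingers measure 114 mm over their backs; the gripper's body (76 mm by 85 mm) begins 54 mm behind the grasp point. The pads swing forward as they close: fully open they stand 13 mm farther back than shut.
Start: joints at [1.031, 0.381, 1.297, -0, 1.464, -0.215], TCP at [0.176, 0.521, 0.256] pointing down, gripper open.
Joint ranges: [-3.11, 3.11], [-0.89, 2.33], [0.22, 2.48], [-1.42, 4.56], [0.17, 2.85], [-2.88, 2.88]. Speed limits (rad/s): [2.39, 2.39, 3.14, 3.14, 3.14, 3.14].

## Interface

Orientations are given as a rotation vector (axis times angle).
In Python, from plant import sensors, eyes, manip gives the robot as it stands.
- The arm moves only by the tool play_rows, never from a script. Its argument "motion" is a list of rows, each a list of 3 entries, a list of its own where there are three numbers: the closure, from 0 (fully open) to 1 (shut), then the shift along the world's x, y, z in m, then the turn about the world's z in rad. A call has 1 to 8 rows; each row shifts and turns the commanded pose from where the row before left it; what a row does not reach is not made up. A row lasts 1/12 s, in which the tool goes at most 41.7 mm and 7.16 degrees, less where a joint would pass 70% of its speed; a pose out of reach is approached as far as the arm can. A call is refused whole if a number of a shift passes 0.0417 or a number of a turn 0.125, either way. A call with a gripper value outside its range is refused whole. The fingers move at their own pace and stop on an object; "grip_force" is the grip in N (left out, the last holds). Time passes only in rows, so rows that do not move let the fingers close. It gives the time, the measured TCP pose, the force, the opening and the grip force at its end, in the units of the state.
- sensors.observe(): the state, without advancing time (a new reading comes with each control period).
- eyes.capture(name): name is "side" or "top"; returns (picture, depth): 384x512x3 uint8, blue, green, red; 384x512 float32, m along the optical axis (not along the pixel's ray), 0 where there is no reading.
- eyes.get_calibration(name): a dict with "fx", "fy", "cx", "cy" (pixels), "xyz" and "orientation" of the camera in the world. Camera axes: x right, y up, looking along -z (the intrinsics and any distortion apply to the point x, -y, -z); pixel columns grow to the right and rows downward; lengths in m; the calibration is good to about 2 mm. A picture is of the moment at which its call begins. get_calibration takes no time and is no camera call.
- manip.job_done(): hands the job in; it is judged then, once.
The state is a dict: "clock": time; "q": joint angles; "dq": joint speeds; "tau": joint torques, N m; "position": TCP position; "orientation": TCP orientation; "contact_force": force on the tool from outside, world axes, zero at the start; "ft_torque": the same for the moment, N m; "opening": opening from 0.0 (shut) to 1.0 (fully open); "grasp_force": force on a finger pad.
Only numpy, scipy, OpenCV 4.12 (cv2) and the standard library are available. Lean on these libraries where they do the work, as an engineer would, in place of code of your own. Each camera call takes 0.05 s, during which the arm holds its last target. There are 200 camera calls.

## Working session

There is one attempt and no reset: what is moved stays moved. The work goes in short steps, Python scripts to look and compute and a tool call to move; the robot and the scene stay as the last step left them, time stands still between calls to the robot, and variables do not carry over. Pictures are saved under pics/ and viewed, at most 10 in all, crops included, and the job is handed in when it is done.

Besides the shell and the picture viewer there is one more tool, called after "Emit:" in YAML: its name, and indented under it one key for each argument. play_rows: Moves the arm, as the interface text tells. Its arguments: {"type":"object","properties":{"motion":{"type":"array","items":{"type":"array"}},"grip_force":{"type":"number"}},"required":["motion"]}

```bash
ls; mkdir -p pics
cat > h.py <<'E'
import numpy as np, cv2
from scipy.spatial.transform import Rotation as R
from plant import sensors, eyes, manip
def cal(n):
    c=eyes.get_calibration(n); o=np.array(c["orientation"],float)
    c["R"]=(R.from_rotvec(o) if o.size==3 else R.from_quat(o)).as_matrix(); c["t"]=np.array(c["xyz"]); return c
def ray(c,u,v):
    d=np.array([(u-c["cx"])/c["fx"],-(v-c["cy"])/c["fy"],-1.]); return c["t"],c["R"]@d
def onz(c,u,v,z):
    t,d=ray(c,u,v); return t+d*(z-t[2])/d[2]
def pts(c,depth):
    v,u=np.mgrid[:depth.shape[0],:depth.shape[1]]
    d=np.stack([(u-c["cx"])/c["fx"],-(v-c["cy"])/c["fy"],-np.ones(u.shape)],-1)*depth[...,None]
    return d@c["R"].T+c["t"]
def proj(c,p):
    q=c["R"].T@(np.array(p)-c["t"]); return c["cx"]+c["fx"]*q[0]/-q[2], c["cy"]-c["fy"]*q[1]/-q[2]
E
python3 - <<'E'
from h import *
print(sensors.observe())
ims=[]
for n in("top","side"):
    c=eyes.get_calibration(n);print(n,c)
    p,d=eyes.capture(n); np.savez(f"pics/{n}0.npz",p=p,d=d); cv2.imwrite(f"pics/{n}0.png",p)
E
```

```text
pics
{'clock': 0.0, 'q': array([ 1.03072759e+00,  3.81184353e-01,  1.29826105e+00, -6.13626703e-06,
        1.46360280e+00, -2.15331922e-01]), 'dq': array([ 0.00131378,  0.00024315,  0.0014493 ,  0.00086002,  0.00012692,
       -0.00111822]), 'tau': array([ 3.25719911e-04, -4.48463202e+01, -2.31279230e+01, -2.92647574e-04,
        4.84690361e-03, -1.84289512e-06]), 'position': array([0.17536591, 0.52101883, 0.25571791]), 'orientation': array([-5.07770030e-01, -3.09974719e+00,  2.12839505e-03]), 'contact_force': array([0.50286503, 0.5027267 , 0.31142792]), 'ft_torque': array([-0.05115792, -0.02138185, -0.01977018]), 'grasp_force': 0.0, 'opening': 0.9988876776433094}
top {'fx': 466.62621414467367, 'fy': 466.62621414467367, 'cx': 249.31485543022566, 'cy': 191.83058662669254, 'xyz': array([0.29033958, 0.07616718, 1.58500595]), 'orientation': array([ 0.17257458, -0.17702513, -1.62137078])}
side {'fx': 493.05260132215784, 'fy': 493.05260132215784, 'cx': 254.42842874444116, 'cy': 184.81865346896228, 'xyz': array([ 0.52374212, -1.04467157,  0.79121263]), 'orientation': array([ 1.0101253 , -0.0521891 , -0.05529946])}
```

View pics/top0.png

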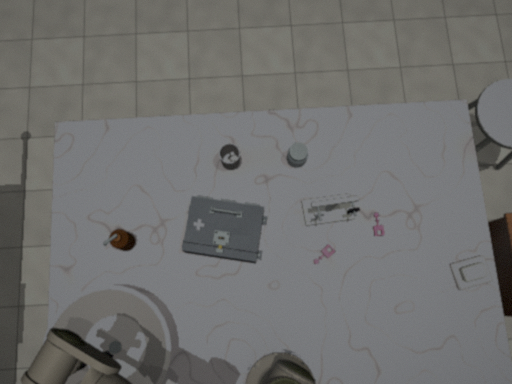

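View pics/side0.png

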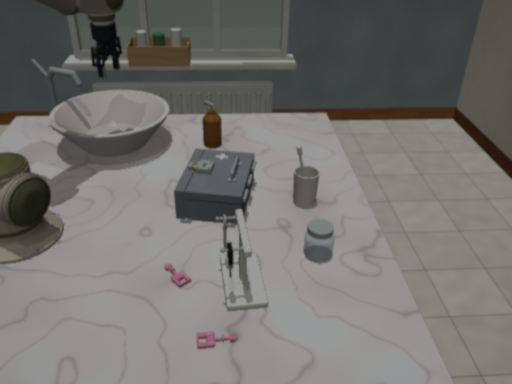

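The top view shows the box with its lock at about (221,238) and the stand at about (330,210). Two keys hang on the stand: one with a black solid head at top (353,211) / side (230,252), and a steel ring-headed one at top (317,215) / side (224,222). Two pink look-alikes lie on the worktop at top (325,253) and (378,225). The black-headed key fits, so I'll confirm it in one enlarged crop and measure.

Run:
```python
from h import *
T=np.load("pics/top0.npz");S=np.load("pics/side0.npz");ct=cal("top");cs=cal("side")
def crop(p,x,y,w,h): return cv2.convertScaleAbs(cv2.resize(p[y:y+h,x:x+w],(400,300),interpolation=cv2.INTER_CUBIC),alpha=1.6)
a=np.vstack([np.hstack([crop(T['p'],297,180,72,54),crop(T['p'],180,190,88,66)]),np.hstack([crop(S['p'],190,205,100,75),crop(S['p'],170,140,100,75)])])
cv2.imwrite("pics/crops.png",a)
P=pts(ct,T['d']);Q=pts(cs,S['d'])
np.set_printoptions(precision=4,suppress=True)
# box lid (z~.09) from top
for nm,A,z0,z1,xr,yr in [("lid",P,.085,.095,(.1,.6),(-.1,.35)),("bar",P,.135,.175,(.2,.7),(-.4,0)),("barS",Q,.135,.175,(.2,.7),(-.4,0)),("case",P,.102,.11,(.1,.6),(-.1,.35)),("lidS",Q,.085,.095,(.1,.6),(-.1,.35)),("caseS",Q,.1,.11,(.1,.6),(-.1,.35))]:
    m=(A[...,2]>z0)&(A[...,2]<z1)&(A[...,0]>xr[0])&(A[...,0]<xr[1])&(A[...,1]>yr[0])&(A[...,1]<yr[1])
    q=A[m]; print(nm,len(q),q.mean(0),q.min(0),q.max(0)); 
    if len(q)>5: print(cv2.minAreaRect((q[:,:2]*1000).astype(np.float32)))
for n,p,A in(("top",T['p'],P),("side",S['p'],Q)):
    m=(p.max(2)<50)&(A[...,2]>.08)&(A[...,2]<.2)&(A[...,1]<-.05)&(A[...,1]>-.4)&(A[...,0]>.2)
    vs,us=np.nonzero(m); print(n,len(us),us.mean(),vs.mean(),us.min(),us.max(),vs.min(),vs.max(),A[m].mean(0),A[m].min(0),A[m].max(0))
```

```text
lid 3138 [0.5084 0.1511 0.0897] [0.4028 0.0205 0.085 ] [0.6    0.2884 0.095 ]
((512.9560546875, 153.8972625732422), (240.7262725830078, 180.97561645507812), 78.08299255371094)
bar 384 [ 0.5579 -0.2059  0.1509] [ 0.51   -0.278   0.1372] [ 0.582  -0.1286  0.1635]
((546.0449829101562, -205.269775390625), (62.98381805419922, 150.48414611816406), 4.740931034088135)
barS 637 [ 0.5578 -0.2193  0.1508] [ 0.5107 -0.2816  0.135 ] [ 0.583  -0.1299  0.1576]
((546.606201171875, -207.66213989257812), (62.46694564819336, 152.92807006835938), 5.086330413818359)
case 219 [0.4238 0.1915 0.1059] [0.1057 0.0965 0.102 ] [0.5688 0.3498 0.11  ]
((338.0985107421875, 241.49588012695312), (88.28607177734375, 508.658203125), 65.66544342041016)
lidS 2555 [0.5005 0.1377 0.0905] [ 0.1    -0.0044  0.0851] [0.5999 0.3497 0.095 ]
((350.14227294921875, 172.99356079101562), (499.5884704589844, 353.83685302734375), 0.11022620648145676)
caseS 356 [0.3562 0.2094 0.1053] [ 0.1    -0.0349  0.1   ] [0.5762 0.3493 0.11  ]
((338.12322998046875, 157.24900817871094), (476.0898742675781, 384.1808166503906), 0.012271739542484283)
top 36 352.52777777777777 210.05555555555554 347 358 208 213 [ 0.5365 -0.2573  0.1426] [ 0.5329 -0.2741  0.0873] [ 0.5413 -0.2437  0.1581]
side 80 229.5375 253.9375 227 232 244 265 [ 0.5396 -0.2719  0.1417] [ 0.5349 -0.2809  0.1014] [ 0.5443 -0.2498  0.1544]
```

View pics/crops.png

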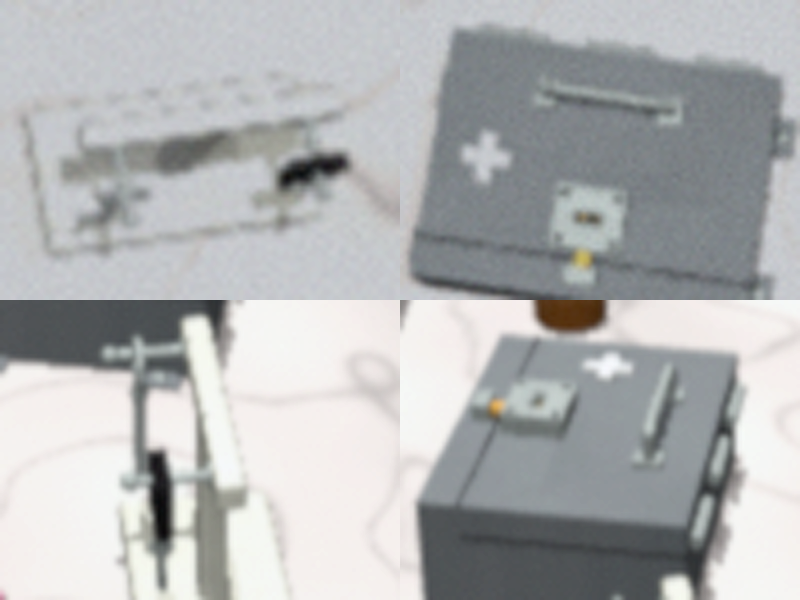

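The crop confirms it: the black solid-headed key on the -y peg (top 353,211) is the box key, and the ring-headed steel key is on the other peg. Next I'll compute the poses.

```bash
cat >> h.py <<'E'
def tri(c1,p1,c2,p2):
    t1,d1=ray(c1,*p1);t2,d2=ray(c2,*p2)
    s=np.linalg.lstsq(np.stack([d1,-d2],1),t2-t1,rcond=None)[0]
    a=t1+s[0]*d1;b=t2+s[1]*d2; return (a+b)/2,np.linalg.norm(a-b)
def centroid(p,u0,u1,v0,v1,lo,hi):
    # darkness-weighted centroid in window
    g=p[v0:v1,u0:u1].astype(float).mean(2); w=np.clip((hi-g)/(hi-lo),0,1); v,u=np.mgrid[v0:v1,u0:u1]
    return (w*u).sum()/w.sum(),(w*v).sum()/w.sum()
E
python3 - <<'E'
from h import *
np.set_printoptions(precision=4,suppress=True,linewidth=200)
T=np.load("pics/top0.npz");S=np.load("pics/side0.npz");ct=cal("top");cs=cal("side")
P=pts(ct,T['d']);Q=pts(cs,S['d'])
m=(P[...,2]>.085)&(P[...,2]<.095)&(P[...,0]>.38)&(P[...,0]<.7)&(P[...,1]>-.02)&(P[...,1]<.3)
print(cv2.minAreaRect((P[m][:,:2]*1000).astype(np.float32)))
print(T['p'][233:243,215:229].mean(2).astype(int)); print(S['p'][160:171,198:213].mean(2).astype(int))
print(T['p'][205:216,343:362].mean(2).astype(int))
m=(Q[...,2]>.12)&(Q[...,0]>.55)&(Q[...,0]<.7)&(Q[...,1]<-.1)&(Q[...,1]>-.3); print("bar top z",np.percentile(Q[m][:,2],[50,80,95,99]))
q=Q[m&(Q[...,2]>.147)]; print(np.polyfit(q[:,1],q[:,0],1), cv2.minAreaRect((q[:,:2]*1000).astype(np.float32)))
mk=(S['p'].max(2)<50)&(Q[...,2]>.08)&(Q[...,2]<.2)&(Q[...,1]<-.05)&(Q[...,1]>-.4)&(Q[...,0]>.2)
vs,us=np.nonzero(mk); print([(v,us[vs==v].min(),us[vs==v].max(),Q[v,us[vs==v]].mean(0)) for v in range(243,267,3) if (vs==v).any()])
mt=(T['p'].max(2)<60)&(np.abs(np.mgrid[:384,:512][0]-210)<8)&(np.abs(np.mgrid[:384,:512][1]-352)<10)
v,u=np.nonzero(mt);g=np.array([onz(ct,a,b,.148) for a,b in zip(u,v)]);print(g.mean(0),cv2.minAreaRect((g[:,:2]*1000).astype(np.float32)))
E
```

```text
((513.0288696289062, 153.88189697265625), (240.7262725830078, 181.12461853027344), 78.08299255371094)
[[105 104 109 121 119 120 121 120 119 117 120 110  92  88]
 [115 115 118 120 120 121 123 121 122 122 120 113  98  92]
 [118 119 121 116 117 114 117 118 118 121 121 119 115 108]
 [117 118 114 102  93 101  97 100 107 113 120 122 120 111]
 [119 114 109  87  72  77  71  66  81  98 114 120 122 114]
 [117 116 110  88  71  76  62  55  66  92 113 118 118 107]
 [117 117 116 107 100  95  92  88  88 101 116 119 118 104]
 [116 116 117 116 115 112 113 107 107 112 119 115 118 105]
 [102 113 119 117 116 117 116 118 117 116 117 117 119 105]
 [ 92 116 119 118 120 118 116 120 118 118 112 108 107  98]]
[[100  98  99 109 114 115 114 113 112 110 111 109 105 101 101]
 [111 113 113 117 121 121 120 120 120 120 120 119 108  99 101]
 [118 123 122 122 121 117 114 116 119 124 124 124 118 111 110]
 [122 125 124 123 120 110 100 103 113 123 127 126 124 121 114]
 [124 125 123 121 114  98  83  90 110 123 127 127 126 121 105]
 [124 124 123 118 105  86  78  92 115 125 127 127 125 116  90]
 [117 122 123 120 108  98  98
[... 1255 characters left out ...]
(31.47968101501465, 152.4411163330078), 4.407093524932861)
[(246, np.int64(227), np.int64(230), array([ 0.5379, -0.2579,  0.151 ])), (249, np.int64(229), np.int64(231), array([ 0.5407, -0.2686,  0.1518])), (252, np.int64(228), np.int64(231), array([ 0.5395, -0.2772,  0.1512])), (255, np.int64(228), np.int64(231), array([ 0.5394, -0.277 ,  0.1432])), (258, np.int64(229), np.int64(231), array([ 0.5403, -0.2774,  0.1357])), (261, np.int64(229), np.int64(231), array([ 0.5403, -0.2776,  0.128 ])), (264, np.int64(229), np.int64(231), array([ 0.5402, -0.2785,  0.1207]))]
[ 0.5355 -0.2556  0.148 ] ((535.7513427734375, -255.54776000976562), (11.415717124938965, 37.92110824584961), 10.758158683776855)
```

Emit:
play_rows:
  motion:
    - [0, [0.0165, -0.0355, 0], 0.018]
    - [0, [0.0165, -0.0355, 0], 0.018]
    - [0, [0.0165, -0.0355, 0], 0.018]
    - [0, [0.0165, -0.0355, 0], 0.018]
    - [0, [0.0165, -0.0355, 0], 0.018]
    - [0, [0.0165, -0.0355, 0], 0.018]
    - [0, [0.0165, -0.0355, 0], 0.018]
    - [0, [0.0165, -0.0355, 0], 0.018]

```text
clock: 0.77
position: [0.3076, 0.2355, 0.2562]
orientation: [-0.281, -3.129, 0.0]
contact_force: [1.3, 0.7, -0.0]
opening: 1.0
grasp_force: 0.0
```

Emit:
play_rows:
  motion:
    - [0, [0.0165, -0.0355, 0], 0.018]
    - [0, [0.0165, -0.0355, 0], 0.018]
    - [0, [0.0165, -0.0355, 0], 0.018]
    - [0, [0.0165, -0.0355, 0], 0.018]
    - [0, [0.0165, -0.0355, 0], 0.018]
    - [0, [0.0165, -0.0355, 0], 0.018]
    - [0, [0.0165, -0.0355, 0], 0.018]
    - [0, [0.0165, -0.0355, 0], 0.018]

```text
clock: 1.43
position: [0.4397, -0.0488, 0.2562]
orientation: [-0.057, -3.141, -0.0]
contact_force: [0.4, 0.6, 0.8]
opening: 1.002
grasp_force: 0.0
```

```bash
cat >> h.py <<'E'
def st():
    s=sensors.observe(); M=R.from_rotvec(s["orientation"]).as_matrix()
    print("t",round(s["clock"],2),"p",s["position"].round(4),"yaw",round(np.degrees(np.arctan2(M[1,1],M[0,1])),2),"z",M[:,2].round(4),"q",s["q"].round(2),"F",s["contact_force"].round(1),"M",s["ft_torque"].round(2),"op",round(s["opening"],3),"g",round(s["grasp_force"],1)); return s
E
python3 - <<'E'
from h import *
np.set_printoptions(precision=4,suppress=True,linewidth=200)
T=np.load("pics/top0.npz");S=np.load("pics/side0.npz");ct=cal("top");cs=cal("side")
a=centroid(T['p'],216,227,235,241,60,112); b=centroid(S['p'],201,207,162,168,80,115)
print(a,b,onz(ct,*a,.106),onz(cs,*b,.106),tri(ct,a,cs,b)); st()
y=np.radians(-11.9);print("model",np.array([.513,.1539])-.034*np.array([np.cos(y),np.sin(y)]))
E
```

```text
(np.float64(220.94296761720636), np.float64(237.64378927017881)) (np.float64(203.91287386215862), np.float64(164.60208062418724)) [0.4784 0.161  0.106 ] [0.4798 0.1578 0.106 ] (array([0.4791, 0.1611, 0.104 ]), np.float64(0.0010279440440883786))
t 1.43 p [ 0.4397 -0.0488  0.2562] yaw 87.91 z [-0.0003  0.0002 -1.    ] q [-0.38  0.19  1.57  0.    1.38 -1.91] F [0.4 0.6 0.8] M [ 0.07 -0.04 -0.01] op 1.002 g 0.0
model [0.4797 0.1609]
```

Emit:
play_rows:
  motion:
    - [0.3, [0.0165, -0.0353, 0], 0.02]
    - [0.3, [0.0165, -0.0353, 0], 0.02]
    - [0.3, [0.0165, -0.0353, 0], 0.02]
    - [0.3, [0.0165, -0.0353, 0], 0.02]
    - [0.3, [0.0165, -0.0353, 0], 0.02]
    - [0.3, [0.0165, -0.0355, 0], 0.02]
    - [0.3, [0, 0, -0.02], 0]
    - [0.3, [0, 0, 0], 0]

```text
clock: 2.1
position: [0.5378, -0.2598, 0.2322]
orientation: [0.127, -3.134, -0.007]
contact_force: [-0.3, 1.1, -0.8]
opening: 0.699
grasp_force: 0.0
```

Run:
```python
from h import *
st()
o=[]
cs=cal("side");ct=cal("top")
p,d=eyes.capture("side");t,_=eyes.capture("top")
def crop(p,x,y,w,h): return cv2.convertScaleAbs(cv2.resize(p[y:y+h,x:x+w],(400,500),interpolation=cv2.INTER_CUBIC),alpha=1.6)
cv2.imwrite("pics/app.png",np.hstack([crop(p,190,180,80,100),crop(t,310,160,80,100)]))
```

```text
t 2.1 p [ 0.5378 -0.2598  0.2322] yaw 94.64 z [-0.0053  0.004  -1.    ] q [-0.65  0.48  1.2  -0.    1.47 -2.3 ] F [-0.3  1.1 -0.8] M [0.03 0.01 0.02] op 0.699 g 0.0
```

View pics/app.png

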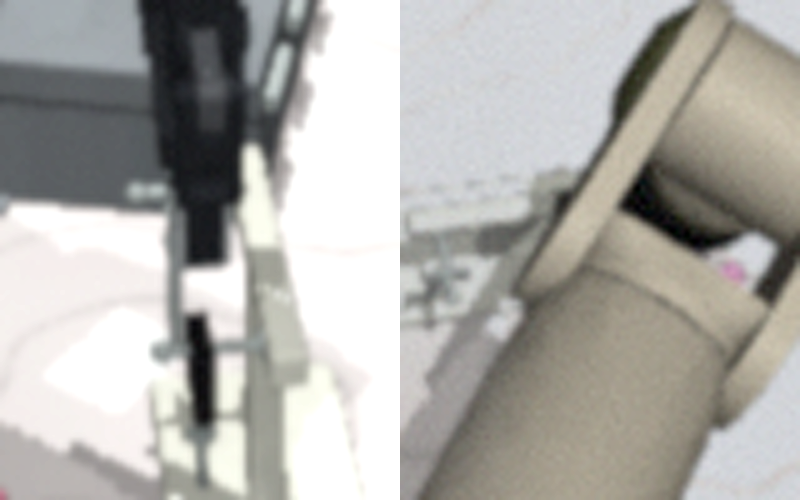

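The side view shows the gripper lined up above the black head (crop finger x≈207, key x≈202), with the ring key clear. I'll descend and grip.

Emit:
play_rows:
  motion:
    - [0.3, [0, 0, -0.025], 0]
    - [0.3, [0, 0, -0.025], 0]
    - [0.3, [0, 0, -0.02], 0]
    - [0.3, [0, 0, -0.015], 0]
    - [0.3, [0, 0, -0.008], 0]
    - [0.3, [0, 0, 0], 0]
    - [0.9, [0, 0, 0], 0]
    - [0.9, [0, 0, 0], 0]
  grip_force: 60

```text
clock: 2.87
position: [0.539, -0.2588, 0.145]
orientation: [-0.131, 3.137, -0.003]
contact_force: [0.7, -0.8, 1.0]
opening: 0.433
grasp_force: 0.2
```

Emit:
play_rows:
  motion:
    - [0.9, [0, 0, 0], 0]
    - [0.9, [0, 0, 0], 0]
    - [0.9, [0, 0, 0], 0]
    - [0.9, [0, 0, 0], 0]

```text
clock: 3.2
position: [0.539, -0.2589, 0.1449]
orientation: [-0.131, 3.137, -0.002]
contact_force: [-0.8, 2.2, 7.8]
opening: 0.386
grasp_force: 59.3
```

Run:
```python
from h import *
st()
p,d=eyes.capture("side")
cv2.imwrite("pics/grip.png",cv2.convertScaleAbs(cv2.resize(p[200:280,190:270],(480,480),interpolation=cv2.INTER_CUBIC),alpha=1.6))
```

```text
t 3.2 p [ 0.539  -0.2589  0.1449] yaw 94.77 z [ 0.0024 -0.0014 -1.    ] q [-0.65  0.56  1.33  0.    1.25 -2.3 ] F [-0.8  2.2  7.8] M [0.2  0.04 0.01] op 0.386 g 59.3
```

View pics/grip.png

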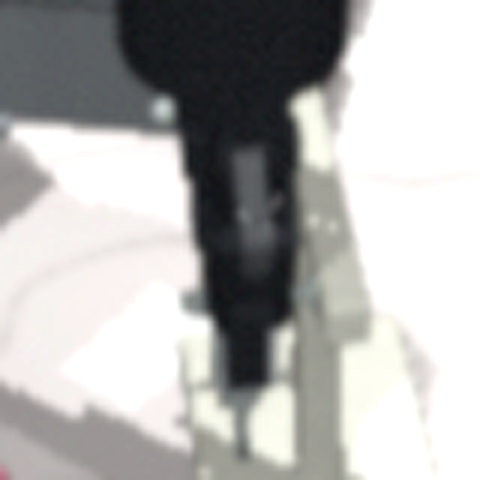

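Gripped: the opening of 33 mm matches the 34 mm head. I'll lift 4.5 mm and draw it off along the stand's -x.

Emit:
play_rows:
  motion:
    - [0.9, [0, 0, 0.0025], 0]
    - [0.9, [0, 0, 0.0025], 0]
    - [0.9, [0, 0, 0], 0]
    - [0.9, [-0.006, -0.0005, 0], 0]
    - [0.9, [-0.006, -0.0005, 0], 0]
  grip_force: 90

```text
clock: 3.67
position: [0.526, -0.2597, 0.1481]
orientation: [0.131, -3.138, -0.0]
contact_force: [0.4, -0.1, -0.8]
opening: 0.383
grasp_force: 89.1
```

```bash
python3 -c "
from h import *
st()"
```

```text
t 3.67 p [ 0.526  -0.2597  0.1481] yaw 94.79 z [-5.e-04  2.e-04 -1.e+00] q [-0.66  0.54  1.36 -0.    1.24 -2.31] F [ 0.4 -0.1 -0.8] M [0.01 0.07 0.05] op 0.383 g 89.1
```

Emit:
play_rows:
  motion:
    - [0.9, [0, 0, 0.0013], 0]
    - [0.9, [-0.007, -0.0006, 0], 0]
    - [0.9, [-0.007, -0.0006, 0], 0]
    - [0.9, [-0.007, -0.0006, 0], 0]
    - [0.9, [-0.007, -0.0006, 0], 0]

```text
clock: 4.08
position: [0.4976, -0.2622, 0.1496]
orientation: [0.131, -3.139, -0.0]
contact_force: [-0.4, 0.3, -0.3]
opening: 0.38
grasp_force: 89.1
```

```bash
python3 -c "
from h import *
st()"
```

```text
t 4.08 p [ 0.4976 -0.2622  0.1496] yaw 94.76 z [-2.e-04  1.e-04 -1.e+00] q [-0.7   0.5   1.43 -0.    1.21 -2.35] F [-0.4  0.3 -0.3] M [ 0.02  0.01 -0.02] op 0.38 g 89.1
```

Emit:
play_rows:
  motion:
    - [0.9, [-0.02, -0.002, 0], 0]
    - [0.9, [0, 0, 0.035], 0]
    - [0.9, [0, 0, 0.035], 0]
    - [0.9, [0, 0.03, 0], -0.03]
    - [0.9, [0, 0.036, 0], -0.03]
    - [0.9, [0, 0.036, 0], -0.03]
    - [0.9, [0, 0.036, 0], -0.03]
    - [0.9, [0, 0.036, 0], -0.03]

```text
clock: 4.75
position: [0.4777, -0.0888, 0.2197]
orientation: [0.108, 3.14, -0.0]
contact_force: [0.9, -0.3, -1.1]
opening: 0.378
grasp_force: 89.3
```

Emit:
play_rows:
  motion:
    - [0.9, [0, 0.036, 0], -0.03]
    - [0.9, [0, 0.036, 0], -0.03]
    - [0.9, [0, 0.036, 0], -0.03]
    - [0.9, [0, 0.036, 0], -0.03]
    - [0.9, [0, 0.036, 0], -0.021]
    - [0.9, [0, 0.036, 0], 0]
    - [0.9, [0, 0.033, 0], 0]
    - [0.9, [0, 0, 0], 0]

```text
clock: 5.42
position: [0.4775, 0.163, 0.2196]
orientation: [-0.319, -3.125, -0.002]
contact_force: [-1.0, -0.0, -1.1]
opening: 0.382
grasp_force: 89.4
```

Run:
```python
from h import *
s=st(); np.set_printoptions(precision=4,suppress=True,linewidth=200)
cs=cal("side");ct=cal("top")
p,d=eyes.capture("side");t,dt=eyes.capture("top");np.savez("pics/l.npz",p=p,d=d,t=t,dt=dt)
for c,n in((cs,"side"),(ct,"top")): print(n,"keyhole",proj(c,(.479,.161,.106)),"nose pred",proj(c,np.array(s["position"])+[0,0,-.075]),"collar",proj(c,np.array(s["position"])+[0,0,-.047]))
def crop(p,x,y,w,h): return cv2.convertScaleAbs(cv2.resize(p[y:y+h,x:x+w],(400,600),interpolation=cv2.INTER_CUBIC),alpha=1.5)
cv2.imwrite("pics/lk.png",np.hstack([crop(p,178,110,50,75),crop(t,190,190,60,90)]))
```

```text
t 5.42 p [0.4775 0.163  0.2196] yaw 78.36 z [ 1.0e-04  1.5e-03 -1.0e+00] q [ 0.09  0.33  1.48  0.    1.32 -1.27] F [-1.  -0.  -1.1] M [ 0.02 -0.02  0.02] op 0.382 g 89.4
side keyhole (np.float64(203.652187245243), np.float64(164.04339775560305)) nose pred (np.float64(202.59557647551986), np.float64(151.51244939657292)) collar (np.float64(202.20862560598414), np.float64(142.44865093821866))
top keyhole (np.float64(220.9201756497003), np.float64(237.450408114624)) nose pred (np.float64(219.50427322092628), np.float64(236.43737472155487)) collar (np.float64(218.89734434880913), np.float64(235.27854539870626))
```

View pics/lk.png

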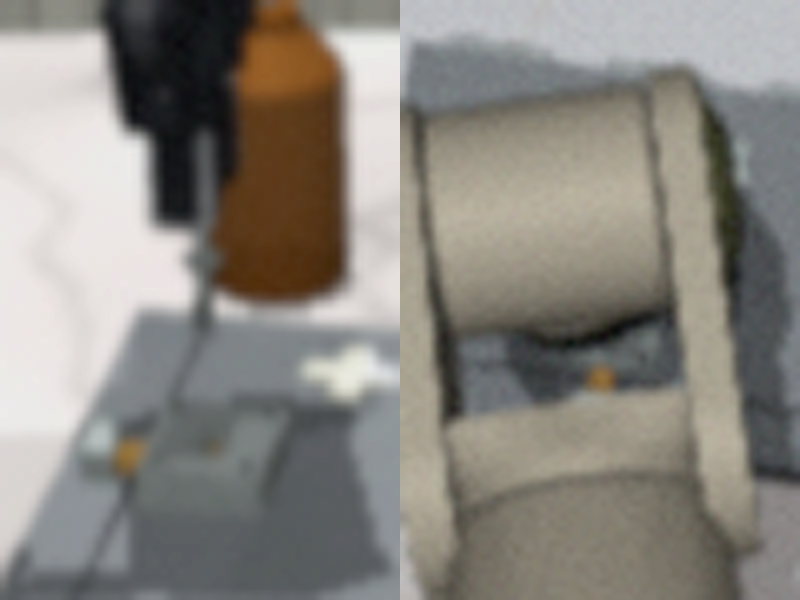

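The side view shows the collar at about px (203,142), the nose at about (203,150), and the keyhole at about (204,164). Next I'll measure the stem line numerically.

Run:
```python
from h import *
np.set_printoptions(linewidth=200)
z=np.load("pics/l.npz");p=z['p'].astype(int)
print("u 196..212 R channel / B channel / depth mm")
for v in range(134,154): print(v,p[v,196:212,2],p[v,196:212,0])
print((z['d'][136:154:2,198:209]*1000).astype(int))
```

```text
u 196..212 R channel / B channel / depth mm
134 [116  62  21  16  17  17  37  61  56  46  55  59  61  61  62  63] [115  62  24  18  19  20  40  63  56  30  18  16  16  17  15  18]
135 [117  63  22  15  17  16  38  60  57  50  57  60  60  60  62  63] [116  64  24  19  20  20  40  63  57  30  19  17  15  15  16  17]
136 [118  67  28  21  16  20  37  58  58  54  58  60  61  60  62  61] [116  68  30  23  20  23  40  60  56  32  18  17  17  15  17  16]
137 [124  82  53  42  38  37  48  62  62  57  58  60  61  60  61  61] [122  82  54  44  39  39  50  63  55  30  16  17  17  14  15  15]
138 [140 116  97  88  82  73  67  67  62  58  58  60  60  61  61  61] [136 112  95  86  81  73  69  66  48  26  17  17  17  17  16  17]
139 [152 144 138 134 129 112  87  70  59  57  58  59  60  60  61  61] [147 139 133 129 124 109  87  68  39  20  17  17  17  14  17  16]
140 [157 155 154 152 147 129  95  70  59  57  57  57  57  59  60  60] [151 149 148 146 141 124  94  67  42  24  16  14  13  14  16  14]
141 [157 157 157 154 141 116  84  67  62  58  57  55  55  57  58  58] [151 151 151 148 136 113  84  67  
[... 1390 characters left out ...]
6 82 84 84 84 85 86 86] [90 89 89 90 88 84 73 74 81 88 90 90 91 91 92 92]
153 [84 84 83 83 82 75 68 75 81 83 84 85 85 85 84 85] [90 89 89 89 88 81 73 81 87 89 90 90 91 91 91 91]
[[1305 1303 1301 1297 1298 1307 1305 1677 1664 1665 1671]
 [1307 1311 1313 1314 1313 1311 1683 1674 1676 1673 1670]
 [1736 1732 1736 1733 1337 1336 1691 1679 1681 1674 1672]
 [1718 1720 1724 1339 1342 1340 1340 1338 1685 1676 1680]
 [1705 1709 1709 1709 1347 1347 1691 1687 1688 1677 1686]
 [1701 1692 1702 1696 1354 1353 1357 1704 1697 1684 1686]
 [1494 1490 1689 1682 1339 1342 1355 1683 1686 1686 1683]
 [1478 1480 1474 1478 1351 1345 1479 1484 1475 1480 1481]
 [1467 1469 1474 1473 1473 1470 1466 1472 1467 1470 1469]]
```

Emit:
play_rows:
  motion:
    - [0.9, [0.001, -0.002, -0.015], 0]
    - [0.9, [0, 0, -0.015], 0]
    - [0.9, [0, 0, -0.004], 0]
    - [0.9, [0, 0, -0.003], 0]
    - [0.9, [0, 0, -0.003], 0]
    - [0.9, [0, 0, 0], 0]

```text
clock: 6.02
position: [0.4796, 0.1563, 0.1797]
orientation: [0.327, 3.124, -0.0]
contact_force: [0.5, 0.3, -0.7]
opening: 0.378
grasp_force: 89.4
```

```bash
python3 -c "
from h import *
st()"
```

```text
t 6.02 p [0.4796 0.1563 0.1797] yaw 78.05 z [ 2.e-04 -1.e-04 -1.e+00] q [ 0.08  0.38  1.55 -0.    1.22 -1.28] F [ 0.5  0.3 -0.7] M [-0.01 -0.01 -0.02] op 0.378 g 89.4
```

Emit:
play_rows:
  motion:
    - [0.9, [0, 0.0, 0.006], 0]
    - [0.9, [0, 0.0047, 0], 0]
    - [0.9, [0, 0, 0], 0]
    - [0.9, [0, 0, 0], 0]
    - [0.9, [0, 0, 0], 0]

```text
clock: 6.43
position: [0.4795, 0.1617, 0.1857]
orientation: [0.325, 3.125, 0.0]
contact_force: [-0.7, -0.0, -0.7]
opening: 0.378
grasp_force: 89.4
```

Run:
```python
from h import *
np.set_printoptions(linewidth=200)
s=st();cs=cal("side");p,d=eyes.capture("side")
for k in(-.075,-.047): print(proj(cs,s["position"]+[0,0,k]))
p=p.astype(int)
for v in range(146,170): print(v,p[v,194:214].mean(1).astype(int))
cv2.imwrite("pics/s2.png",cv2.convertScaleAbs(cv2.resize(p[130:180,180:230].astype(np.uint8),(600,600),interpolation=cv2.INTER_CUBIC),alpha=1.8))
```

```text
t 6.43 p [0.4795 0.1617 0.1857] yaw 78.12 z [ 2.e-04 -0.e+00 -1.e+00] q [ 0.09  0.37  1.53 -0.    1.24 -1.27] F [-0.7 -0.  -0.7] M [-0.04 -0.02 -0.01] op 0.378 g 89.4
(np.float64(203.75884848111727), np.float64(162.44376746353856))
(np.float64(203.38941022555855), np.float64(153.61217636942553))
146 [153 153 148 126  76  29  16  17  17  32  55  62  54  45  39  37  36  35  35  34]
147 [152 149 144 124  75  28  17  16  16  33  57  71  83  83  76  63  57  55  54  56]
148 [146 132 124 108  72  38  26  24  27  39  60  83 108 119 115  96  89  90  91  91]
149 [135 111  99  92  75  60  52  50  47  54  67  83 104 116 116 106 103 107 109 111]
150 [122  96  88  86  82  76  73  68  64  65  71  80  90  96  99  97  97 102 103 105]
151 [107  88  86  85  85  83  82  80  75  71  70  75  84  88  89  90  90  91  91  91]
152 [99 87 86 86 86 85 85 83 77 70 68 71 80 86 87 88 89 88 88 88]
153 [95 89 87 87 87 87 85 82 75 69 68 69 77 85 87 87 88 88 88 87]
154 [95 90 87 87 87 87 84 77 73 72 71 70 76 84 88 88 87 88 87 87]
155 [93 89 87 87 87 87 81 74 76 73 70 72 81 86 87 88 88 87 87 88]
156 [91 88 87 88 87 84 
[... 200 characters left out ...]
 79 77 65 57 61 75 73 70 70 70 70 70 69]
160 [88 86 85 83 77 66 63 70 70 62 54 58 68 66 63 63 60 58 58 58]
161 [84 81 71 70 72 65 63 67 67 61 56 58 66 66 66 65 62 57 60 61]
162 [70 67 60 66 73 70 68 67 67 63 60 62 65 68 69 72 74 73 71 66]
163 [57 55 59 72 78 74 69 68 67 64 64 64 66 69 74 79 83 81 77 66]
164 [58 58 66 77 80 76 70 67 65 62 63 65 67 73 79 83 85 82 73 59]
165 [68 71 75 78 76 73 69 66 63 60 59 65 71 78 84 85 84 79 65 52]
166 [72 76 77 70 67 69 67 67 64 61 63 66 72 82 83 84 82 74 58 51]
167 [69 76 71 65 64 69 69 68 66 66 66 69 75 81 78 78 79 67 53 52]
168 [64 72 71 69 70 73 73 71 69 67 69 72 79 80 72 73 74 59 51 55]
169 [57 68 74 74 73 73 73 72 70 68 71 73 77 78 74 73 70 56 52 58]
```

View pics/s2.png

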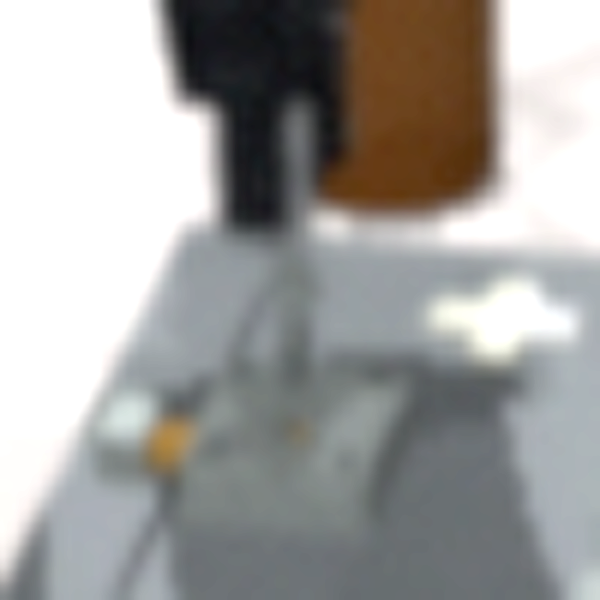

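The side view shows the nose at about (204.3,161) against a slot at (203.9,164.6), so the key is about 1 mm too far in +x. I'll correct that and descend gently.

Emit:
play_rows:
  motion:
    - [0.9, [-0.0011, -0.0012, 0], 0]
    - [0.9, [0, 0, -0.003], 0]
    - [0.9, [0, 0, -0.003], 0]
    - [0.9, [0, 0, -0.002], 0]
    - [0.9, [0, 0, 0], 0]

```text
clock: 6.9
position: [0.4783, 0.1603, 0.177]
orientation: [-0.326, -3.124, 0.0]
contact_force: [-0.6, -0.2, -0.5]
opening: 0.379
grasp_force: 89.4
```

Emit:
play_rows:
  motion:
    - [0.9, [0, 0, -0.002], 0]
    - [0.9, [0, 0, 0], 0]

```text
clock: 7.07
position: [0.4785, 0.1603, 0.1753]
orientation: [-0.326, -3.125, 0.0]
contact_force: [0.4, 0.3, -1.6]
opening: 0.378
grasp_force: 89.4
```

Emit:
play_rows:
  motion:
    - [0.9, [0, 0, -0.002], 0]
    - [0.9, [0, 0, 0], 0]

```text
clock: 7.23
position: [0.4785, 0.1603, 0.1734]
orientation: [0.326, 3.124, -0.0]
contact_force: [1.5, 0.2, -0.7]
opening: 0.382
grasp_force: 89.4
```

Emit:
play_rows:
  motion:
    - [0.9, [0, 0, -0.002], 0]
    - [0.9, [0, 0, 0], 0]

```text
clock: 7.4
position: [0.4785, 0.1603, 0.1714]
orientation: [0.326, 3.124, -0.0]
contact_force: [1.0, 0.3, -0.3]
opening: 0.378
grasp_force: 89.4
```

Emit:
play_rows:
  motion:
    - [0.9, [0, 0, -0.002], 0]
    - [0.9, [0, 0, 0], 0]

```text
clock: 7.57
position: [0.4785, 0.1603, 0.1694]
orientation: [0.326, 3.125, -0.0]
contact_force: [1.2, -0.5, -1.6]
opening: 0.379
grasp_force: 89.4
```

Emit:
play_rows:
  motion:
    - [0.9, [0, 0, -0.002], 0]
    - [0.9, [0, 0, 0], 0]

```text
clock: 7.73
position: [0.4785, 0.1603, 0.1674]
orientation: [0.326, 3.124, -0.0]
contact_force: [1.5, -0.2, -1.3]
opening: 0.38
grasp_force: 89.4
```

Emit:
play_rows:
  motion:
    - [0.9, [0, 0, -0.002], 0]
    - [0.9, [0, 0, 0], 0]

```text
clock: 7.9
position: [0.4785, 0.1603, 0.1654]
orientation: [0.326, 3.125, -0.0]
contact_force: [2.1, -0.4, -0.3]
opening: 0.381
grasp_force: 89.4
```

Emit:
play_rows:
  motion:
    - [0.9, [0, 0, -0.002], 0]
    - [0.9, [0, 0, 0], 0]

```text
clock: 8.07
position: [0.4785, 0.1603, 0.1634]
orientation: [0.326, 3.125, 0.0]
contact_force: [2.4, -0.7, -1.4]
opening: 0.385
grasp_force: 89.5
```

Emit:
play_rows:
  motion:
    - [0.9, [0, 0, -0.002], 0]
    - [0.9, [0, 0, 0], 0]

```text
clock: 8.23
position: [0.4785, 0.1604, 0.1617]
orientation: [0.326, 3.124, 0.0]
contact_force: [2.2, -0.2, 2.5]
opening: 0.379
grasp_force: 89.8
```

Emit:
play_rows:
  motion:
    - [0.9, [0.0004, 0, 0], 0.05]
    - [0.9, [0, 0, -0.001], -0.05]
    - [0.9, [0, 0, 0], -0.05]
    - [0.9, [0, 0, -0.001], 0.05]
    - [0.9, [0, 0, 0], 0]

```text
clock: 8.65
position: [0.4787, 0.1604, 0.1595]
orientation: [-0.323, -3.125, 0.0]
contact_force: [1.2, -0.6, -0.1]
opening: 0.381
grasp_force: 89.6
```

Emit:
play_rows:
  motion:
    - [0.9, [0, 0, 0], 0.05]
    - [0.9, [0, 0, -0.001], -0.05]
    - [0.9, [0, 0, 0], -0.05]
    - [0.9, [0, 0, -0.001], 0.05]
    - [0.9, [0, 0, 0], 0]

```text
clock: 9.07
position: [0.4789, 0.1605, 0.1578]
orientation: [0.324, 3.124, 0.001]
contact_force: [1.0, 1.2, 1.5]
opening: 0.375
grasp_force: 89.8
```

Going in well. I'll keep rocking and pushing.

Emit:
play_rows:
  motion:
    - [0.9, [0, 0, 0], 0.05]
    - [0.9, [0, 0, -0.001], -0.05]
    - [0.9, [0, 0, 0], -0.05]
    - [0.9, [0, 0, -0.001], 0.05]
    - [0.9, [0, 0, 0], 0]

```text
clock: 9.48
position: [0.4788, 0.1604, 0.1555]
orientation: [-0.325, -3.125, -0.0]
contact_force: [2.1, 0.7, -1.0]
opening: 0.375
grasp_force: 89.5
```

Emit:
play_rows:
  motion:
    - [0.9, [0, 0, 0], 0.05]
    - [0.9, [0, 0, -0.001], -0.05]
    - [0.9, [0, 0, 0], -0.05]
    - [0.9, [0, 0, -0.001], 0.05]
    - [0.9, [0, 0, 0], 0]

```text
clock: 9.9
position: [0.4787, 0.1603, 0.1533]
orientation: [-0.326, -3.124, 0.0]
contact_force: [1.2, 0.2, -0.6]
opening: 0.379
grasp_force: 89.5
```

Emit:
play_rows:
  motion:
    - [0.9, [0, 0, 0], 0.05]
    - [0.9, [0, 0, -0.001], -0.05]
    - [0.9, [0, 0, 0], -0.05]
    - [0.9, [0, 0, -0.001], 0.05]
    - [0.9, [0, 0, 0], 0]

```text
clock: 10.32
position: [0.479, 0.1604, 0.1529]
orientation: [0.326, 3.123, 0.001]
contact_force: [-2.3, -0.4, 13.3]
opening: 0.384
grasp_force: 91.3
```

Emit:
play_rows:
  motion:
    - [0.9, [0, 0, -0.0007], 0.05]
    - [0.9, [0, 0, 0], -0.05]
    - [0.9, [0, 0, 0], -0.05]
    - [0.9, [0, 0, 0], 0.05]
    - [0.9, [0, 0, 0], 0]

```text
clock: 10.73
position: [0.4792, 0.1605, 0.1528]
orientation: [0.326, 3.122, 0.001]
contact_force: [-3.2, 0.8, 18.0]
opening: 0.376
grasp_force: 91.6
```

Run:
```python
from h import *
st();p,d=eyes.capture("side")
cv2.imwrite("pics/home.png",cv2.convertScaleAbs(cv2.resize(p[135:185,180:230],(600,600),interpolation=cv2.INTER_CUBIC),alpha=1.8))
```

```text
t 10.73 p [0.4792 0.1605 0.1528] yaw 78.08 z [ 2.7e-03  4.0e-04 -1.0e+00] q [ 0.09  0.41  1.59  0.    1.15 -1.27] F [-3.2  0.8 18. ] M [ 0.06  0.61 -0.05] op 0.376 g 91.6
```

View pics/home.png

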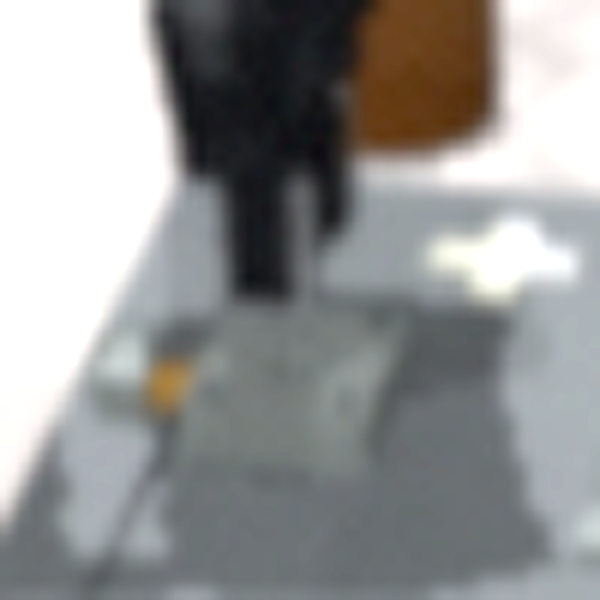

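The collar is seated on the lock face: 18 N of stiff contact with the height steady. I'll turn clockwise, shifting slightly for the key's offset in the jaws.

Emit:
play_rows:
  motion:
    - [0.9, [0, 0.0001, 0.0006], -0.08]
    - [0.9, [0, 0.0001, 0], -0.1]
    - [0.9, [0, 0.0001, 0], -0.1]
    - [0.9, [0.0001, 0.0001, 0], -0.1]
    - [0.9, [0, 0, 0], 0]

```text
clock: 11.2
position: [0.4794, 0.1609, 0.1529]
orientation: [0.921, 3.001, 0.002]
contact_force: [-1.5, 0.4, 12.6]
opening: 0.381
grasp_force: 90.9
```

```bash
python3 -c "
from h import *
st()"
```

```text
t 11.2 p [0.4794 0.1609 0.1529] yaw 55.89 z [ 2.4e-03  3.0e-04 -1.0e+00] q [ 0.09  0.41  1.58  0.    1.15 -0.89] F [-1.5  0.4 12.6] M [0.08 0.2  0.09] op 0.381 g 90.9
```

Mz reads 0.09, so the spring is felt. I'll continue.

Emit:
play_rows:
  motion:
    - [0.9, [0.0001, 0.0001, 0], -0.1]
    - [0.9, [0.0001, 0.0001, 0], -0.1]
    - [0.9, [0.0001, 0.0001, 0], -0.1]
    - [0.9, [0.0001, 0.0001, 0], -0.1]
    - [0.9, [0.0001, 0.0001, 0], -0.1]
    - [0.9, [0.0001, 0.0001, 0], -0.1]
    - [0.9, [0.0001, 0, 0], -0.1]
    - [0.9, [0, 0, 0], 0]

```text
clock: 11.87
position: [0.4798, 0.1613, 0.1529]
orientation: [1.894, 2.504, 0.001]
contact_force: [-2.3, -0.9, 14.4]
opening: 0.382
grasp_force: 91.0
```

```bash
python3 -c "
from h import *
st()"
```

```text
t 11.87 p [0.4798 0.1613 0.1529] yaw 15.79 z [ 1.7e-03 -2.0e-04 -1.0e+00] q [ 0.09  0.41  1.58 -0.    1.15 -0.19] F [-2.3 -0.9 14.4] M [-0.17  0.39  0.07] op 0.382 g 91.0
```

Emit:
play_rows:
  motion:
    - [0.9, [0.0001, 0, 0], -0.1]
    - [0.9, [0.0001, 0, 0], -0.1]
    - [0.9, [0.0001, 0, 0], -0.1]
    - [0.9, [0.0001, 0, 0], -0.1]
    - [0.9, [0.0001, 0, 0], -0.08]
    - [0.9, [0, 0, 0], 0]

```text
clock: 12.37
position: [0.4803, 0.1613, 0.1529]
orientation: [2.435, 1.984, 0.002]
contact_force: [-2.1, -0.2, 13.6]
opening: 0.38
grasp_force: 91.1
```

```bash
python3 -c "
from h import *
st()"
```

```text
t 12.37 p [0.4803 0.1613 0.1529] yaw -11.66 z [ 1.5e-03 -1.0e-04 -1.0e+00] q [ 0.09  0.41  1.58 -0.    1.15  0.29] F [-2.1 -0.2 13.6] M [-0.2   0.5   0.09] op 0.38 g 91.1
```

Emit:
play_rows:
  motion:
    - [0.9, [0, 0, 0], -0.04]
    - [0.9, [0, 0, 0], 0]
    - [0.9, [0, 0, 0], 0]

```text
clock: 12.62
position: [0.4803, 0.1614, 0.1529]
orientation: [2.47, 1.94, 0.002]
contact_force: [-2.7, -1.7, 14.4]
opening: 0.376
grasp_force: 91.0
```

```bash
python3 -c "
from h import *
st()"
```

```text
t 12.62 p [0.4803 0.1614 0.1529] yaw -13.71 z [ 1.6e-03 -1.0e-04 -1.0e+00] q [ 0.09  0.41  1.58 -0.    1.15  0.33] F [-2.7 -1.7 14.4] M [-0.15  0.5   0.09] op 0.376 g 91.0
```

Emit:
play_rows:
  motion:
    - [0.9, [0, 0, 0], -0.05]
    - [0.9, [0, 0, 0], 0]
    - [0.9, [0, 0, 0], 0]

```text
clock: 12.87
position: [0.4803, 0.1614, 0.1529]
orientation: [2.517, 1.878, 0.002]
contact_force: [-2.9, -1.4, 15.1]
opening: 0.383
grasp_force: 91.0
```

```bash
python3 -c "
from h import *
st()"
```

```text
t 12.87 p [0.4803 0.1614 0.1529] yaw -16.57 z [ 1.6e-03 -1.0e-04 -1.0e+00] q [ 0.09  0.41  1.58 -0.    1.15  0.38] F [-2.9 -1.4 15.1] M [-0.14  0.52  0.22] op 0.383 g 91.0
```

Emit:
play_rows:
  motion:
    - [0.9, [0, 0, 0], -0.05]
    - [0.9, [0, 0, 0], 0]
    - [0.9, [0, 0, 0], 0]

```text
clock: 13.12
position: [0.4803, 0.1614, 0.1529]
orientation: [2.563, 1.815, 0.002]
contact_force: [-2.3, -0.4, 13.8]
opening: 0.38
grasp_force: 91.0
```

```bash
python3 -c "
from h import *
st()"
```

```text
t 13.12 p [0.4803 0.1614 0.1529] yaw -19.4 z [ 1.7e-03 -2.0e-04 -1.0e+00] q [ 0.09  0.41  1.58 -0.    1.15  0.43] F [-2.3 -0.4 13.8] M [-0.12  0.45  0.49] op 0.38 g 91.0
```

The torque jumped from 0.09 to 0.49 N·m, which means the key is at its stop. I'll check that it holds and that the bolt has drawn back.

Emit:
play_rows:
  motion:
    - [0.9, [0, 0, 0], 0]
    - [0.9, [0, 0, 0], 0]
    - [0.9, [0, 0, 0], 0]
    - [0.9, [0, 0, 0], 0]
    - [0.9, [0, 0, 0], 0]
    - [0.9, [0, 0, 0], 0]
    - [0.9, [0, 0, 0], 0]
    - [0.9, [0, 0, 0], 0]

```text
clock: 13.78
position: [0.4803, 0.1614, 0.1529]
orientation: [2.563, 1.815, 0.002]
contact_force: [-2.3, 0.5, 14.6]
opening: 0.377
grasp_force: 91.0
```

Run:
```python
from h import *
st();p,d=eyes.capture("side")
cv2.imwrite("pics/fin.png",cv2.convertScaleAbs(cv2.resize(p[135:185,180:230],(600,600),interpolation=cv2.INTER_CUBIC),alpha=1.8))
```

```text
t 13.78 p [0.4803 0.1614 0.1529] yaw -19.39 z [ 1.7e-03 -2.0e-04 -1.0e+00] q [ 0.09  0.41  1.58 -0.    1.15  0.43] F [-2.3  0.5 14.6] M [-0.09  0.48  0.44] op 0.377 g 91.0
```

View pics/fin.png

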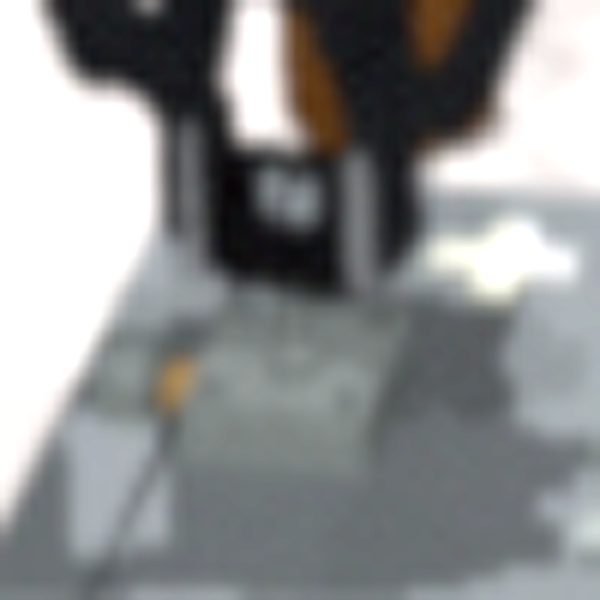

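The head is turned a quarter turn and seated. The brass bolt at crop (178,382) now stands clear of the keeper, and the torque holds steady. I'll hand the job in.

```bash
python3 -c "
from plant import manip
print(manip.job_done())"
```

```text
the job is handed in; nothing more can be done
None
```

The box key is fully home in the lock, turned clockwise to its stop and still gripped there with the latch drawn back; I handed the job in at about 14 s without touching the cupboard key, tumbler, jar or soap pump.

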